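# Release a dishwasher tablet and stop it with the other finger

### The job

With one finger press the dispenser's green key all the way down and keep it down; the spring then pushes the dishwasher tablet out along the open slide, and the other finger, standing in its way beside the key, must stop it on the slide before it runs off the end. Nothing is gripped or lifted: do not pick the tablet up, and leave the mug, the dish brush and the salt jar where they are. Finish while holding: key still down under one finger, tablet trapped against the other.

Things in the scene. Friction and masses are not known exactly. Their poses are not given: they have to be found in the camera images.
- dispenser: white tablet dispenser fixed to the worktop, x -105 to +160, y -86 to +30, up to 76 mm high. Origin on the worktop under the centre line (y = 0) of its level slide, whose floor is at z = 40; the tablet travels along -x. Covered magazine (41 wide, 76 high, clear window) from x = +160 to its mouth at -6; open slide, kerbs 3 mm high, from -6 to the open end at -105. Green key beside it at y = -55
- gate (a point): middle of the top edge of the orange gate, [-3, 0, 47] mm in the dispenser's frame. One piece with the key, it stands 7 mm above the slide in the mouth of the magazine, holds the tablet back, and sinks into the slide as the key goes down
- slide_end (a point): centre of the open slide's end, on its floor: [-105, 0, 40] mm in the dispenser's frame; past it the tablet drops on the worktop
- key_top (a point): centre of the green key's top face, 50 (x) x 28 (y) mm; in the dispenser's frame at [-73, -55, 58] mm when up. It goes straight down 12 mm, to 46 mm above the worktop: a second fingertip level with the pressed key then hangs 6 mm over the slide's floor, 3 mm clear of its kerbs, in the way of the tablet
- key (a joint): how far the green key is pressed, m: 0 up, 0.012 fully down. Spring 1.5 N at the top, 5 N at the bottom; the gate lets the tablet go at about 0.007, and the key comes up again (with the gate) when let go
- pusher (a joint): travel of the blue spring pusher behind the tablet, m: 0 at rest (tablet held by the gate) to 0.130 (tablet off the open end). About 3 N, damped: it pushes the tablet along at about 50 mm/s at first, and needs about 3 s to push it off the end
- tablet: the loose dishwasher tablet, 36 (x, along the slide) x 30 (y) x 22 mm high, white below and blue on top, 30 g; origin at the centre of its underside. It starts in the magazine with its centre at x = +17 mm in the dispenser's frame, lying on the slide against the gate
- mug: bystander: striped mug, 82 x 115 x 100 mm, loose, on the +y side of the dispenser; origin at the centre of its underside
- brush: bystander: turquoise dish brush, 30 x 85 x 55 mm, loose, on the -y side of the dispenser; origin at the centre of its underside
- salt: bystander: salt jar with a dark cap, 41 mm across, 105 mm high, loose, on the -y side of the dispenser, farther back; origin at the centre of its underside

How it is judged (in metres and radians):
On the way, in this order (a step that is already met when the one before it is completed fails the run):
1. the green key is pressed down (5 mm or more) (value of joint key above 0.005 m), for 0.05 s.
2. with the key down, the tablet has come out on the open slide and is stopped by a finger (value of joint key above 0.007 m and contact force between the fingers and tablet above 0.3 N and x of tablet in the frame of dispenser between -0.09 and -0.012 m and z of tablet in the frame of dispenser between 0.034 and 0.05 m and linear speed of tablet below 0.01 m/s), for 0.3 s.
At the end, for the whole second after the job is handed in: Held through the last second: the key at least 7 mm down; the tablet lying on the open slide, its centre 12 to 90 mm in front of the dispenser's origin, at rest (under 10 mm/s), and pressing on a finger with more than 0.3 N; mug, brush and salt jar within 30 mm of where they stood (all of step 2 and distance of each of mug, brush, salt from where it was at the start of the episode below 0.03 m); the arm keeps its last pose, push and grip.
It fails at once if the tablet is lifted more than 12 mm off the slide (z of tablet in the frame of dispenser above 0.052 m).
It fails at once if the tablet runs off the slide (x of tablet in the frame of dispenser below -0.105 m or z of tablet in the frame of dispenser below 0.025 m).
It fails at once if the mug is pushed more than 30 mm, lifted or tipped (distance of mug from where it was at the start of the episode above 0.03 m or angle between mug's own z axis and vertical above 0.35 rad).
It fails at once if the dish brush is pushed more than 30 mm, lifted or tipped (distance of brush from where it was at the start of the episode above 0.03 m or angle between brush's own z axis and vertical above 0.35 rad).
It fails at once if the salt jar is pushed more than 30 mm, lifted or tipped (distance of salt from where it was at the start of the episode above 0.03 m or angle between salt's own z axis and vertical above 0.35 rad).
It also fails if it takes over 29 s, if anything falls off the work surface, if the arm or the gripper's body presses on something with over 40 N, if the wrist force passes 120 N, or if a joint passes its speed limit or range.

### The arm

A 6-joint arm with a two-finger parallel gripper is mounted at the origin on a cart in front of the work surface, level with it; the furniture and walls round the work are solid. World frame = base frame: x ahead of the robot, y to its left, z up, the work surface at z = 0. Lengths are in m, angles in degrees, forces in N, time in s.
With the tool pointing down it reaches from about 0.35 to 0.875 m from the base axis. Payload 4.2 kg.
Tool frame: the origin (TCP) lies midway between the tips of the shut fingers; the grasp point (between the pads) lies 19 mm behind it; z points along the fingers, y is the direction in which the jaws open and shut (so a half turn about z gives the same grasp; the last joint's range is limited). The gripper opens to 87 mm and grips with 3 to 60 N. Pads are 19 mm wide; open, the fingers measure 117 mm over their backs; the gripper's body (75 mm by 190 mm) begins 51 mm behind the grasp point.
Start: joints at [85.462, 22.042, 0.453, 0, -68.411, -14.817], TCP at [0.207, 0.59, 0.223] pointing down, gripper open.
Joint ranges: [-179.83, 179.83], [-69.29, 118.12], [-61.27, 80.66], [-181.25, 117.63], [-171.15, -9.14], [-177.46, 177.46]. Speed limits (degrees/s): [159.86, 159.86, 180, 180, 180, 180].

### API

Orientations are given as a 3x3 rotation matrix whose columns are the frame's x, y, z axes.
In Python, from station import sense, capture, calibration, finish_job gives the robot as it stands.
- The arm moves only by the tool carry_out, never from a script. Its argument "commands" is one flat list of numbers, 6 for each row, row after row: the shift along the tool's x, y, z in mm, then the turn, a rotation vector about the tool's x, y, z in rad. A call has 1 to 5 rows; each row shifts and turns the pose as measured when the row begins, along the tool's axes as they then stand; what a row does not reach is not made up. A row lasts 1/8 s, in which the tool goes at most 62.5 mm and 10.7 degrees, less where a joint would pass 70% of its speed; a pose out of reach is approached as far as the arm can. A call is refused whole if a number of a shift passes 62.5 or a number of a turn 0.188, either way. A call with a gripper value outside its range is refused whole. "grip" is the finger opening in mm, from 0 to 87, set as the call begins (left out, the last holds). The fingers move at their own pace and stop on an object; the grip force is fixed at half the most. Time passes only in rows, so rows that do not move let the fingers close. It gives the time, the measured TCP pose, the force and the opening at its end, in the units of the state.
- sense(): the state, without advancing time (a new reading comes with each control period).
- capture(name): name is "scene" or "top" or "wrist"; returns the picture (400x640x3 uint8, red, green, blue); there is no depth.
- calibration(name): a dict with "fx", "fy", "cx", "cy" (pixels), "rvec" (rotation vector, rad) and "tvec" (3), from world to camera coordinates, as OpenCV has them. Camera axes: x right, y down, z forward; pixel columns grow to the right and rows downward; lengths in m; the calibration is good to about 2 mm. A picture is of the moment at which its call begins: read the wrist's pose just before it. calibration takes no time and is no camera call; for the wrist camera it gives the pose at the moment of the call.
- finish_job(): hands the job in, once; it reports no verdict.
The state is a dict: "time_s": time; "joints": joint angles; "joint_velocities": joint speeds; "effort": joint torques, N m; "tcp_pos": TCP position; "ee_rot": TCP orientation; "wrist_force": force on the tool from outside, world axes, zero at the start; "moment": the same for the moment, N m; "gripper_width": opening from 0.0 (shut) to 1.0 (fully open).
Only numpy, scipy, OpenCV 4.12 (cv2) and the standard library are available. Lean on these libraries where they do the work, as an engineer would, in place of code of your own. Each camera call takes 0.05 s, during which the arm holds its last target.

## Working session

There is one attempt and no reset: what is moved stays moved. The work goes in short steps, Python scripts to look and compute and a tool call to move; the robot and the scene stay as the last step left them, time stands still between calls to the robot, and variables do not carry over. Pictures are saved under pics/ and viewed, and the job is handed in when it is done.

Besides the shell and the picture viewer there is one more tool, called as name(argument=value, ...) on one line, values as JSON. carry_out: Moves the arm, as the interface text tells. Its arguments: {"type":"object","properties":{"commands":{"type":"array"},"grip":{"type":"number"}},"required":["commands"]}

```bash
mkdir -p pics
python3 - <<'E'
from station import *
import cv2
s=sense();print(s)
for n in("scene","top"):
    c=calibration(n);print(n,c);cv2.imwrite(f"pics/{n}0.png",cv2.cvtColor(capture(n),cv2.COLOR_RGB2BGR))
E
```

```text
{'time_s': 0.0, 'joints': array([ 8.54618159e+01,  2.20907660e+01,  3.77939932e-01, -3.23298615e-02,
       -6.84098757e+01, -1.48160886e+01]), 'joint_velocities': array([-0.01652588, -0.11568117, -0.16390288,  0.02499944, -0.00628917,
        0.01875623]), 'effort': array([ 9.47205699e-04, -3.90665352e+01,  1.87403226e+01,  4.21974957e+00,
        1.08678508e-02, -1.85880353e-04]), 'tcp_pos': array([0.20689984, 0.5891046 , 0.22143833]), 'ee_rot': array([[ 9.43418451e-01, -3.31603901e-01, -6.92471249e-04],
       [-3.31604621e-01, -9.43416129e-01, -2.09326572e-03],
       [ 4.08465338e-05,  2.20445217e-03, -9.99997569e-01]]), 'wrist_force': array([-0.412296  ,  0.14209529,  0.50816414]), 'moment': array([-0.00755415,  0.00243983,  0.02073978]), 'gripper_width': 0.9996971394006217}
scene {'fx': 450.7117671071441, 'fy': 450.7117671071441, 'cx': 317.0500473770908, 'cy': 191.4381923928672, 'rvec': array([ 2.09212373, -0.6944697 ,  0.35530264]), 'tvec': array([-0.41332651,  0.26887606,  0.99876124])}
top {'fx': 418.14723710365115, 'fy': 418.14723710365115, 'cx': 316.8972652306585, 'cy': 195.99057421333785, 'rvec': array([ 2.18380509, -2.15088913,  0.17173167]), 'tvec': array([0.02817027, 0.56641624, 1.2143954 ])}
```

View pics/scene0.png

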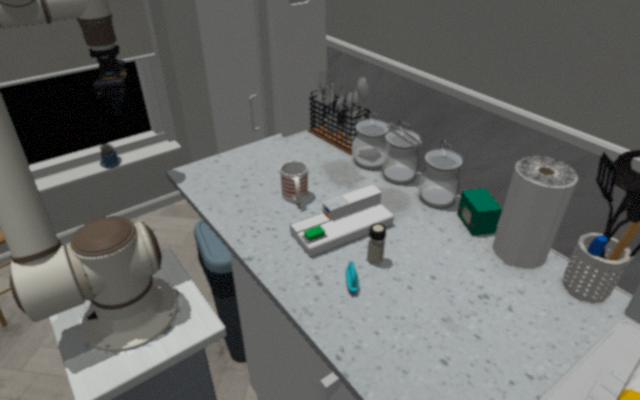

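View pics/top0.png

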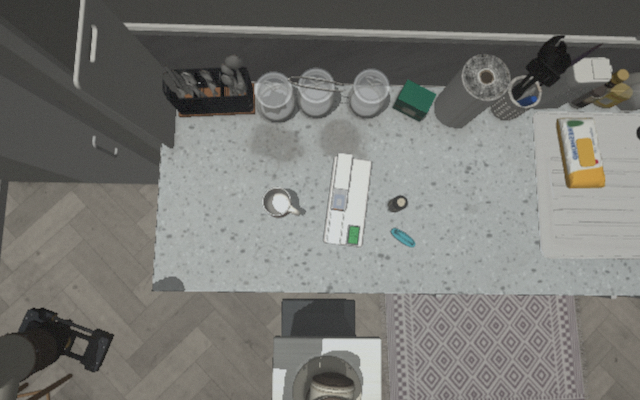

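Run:
```python
import cv2
a=cv2.imread("pics/top0.png")[140:260,250:430];cv2.imwrite("pics/top0z.png",cv2.resize(a,None,fx=4.4,fy=4.4,interpolation=cv2.INTER_CUBIC))
a=cv2.imread("pics/scene0.png")[150:300,260:420];cv2.imwrite("pics/scene0z.png",cv2.resize(a,None,fx=4,fy=4,interpolation=cv2.INTER_CUBIC))
```

```text
(no output)
```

View pics/top0z.png

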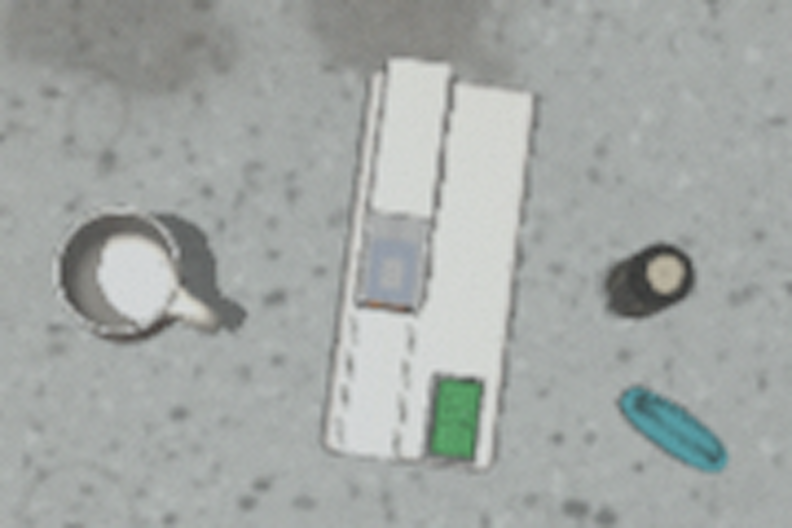

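View pics/scene0z.png

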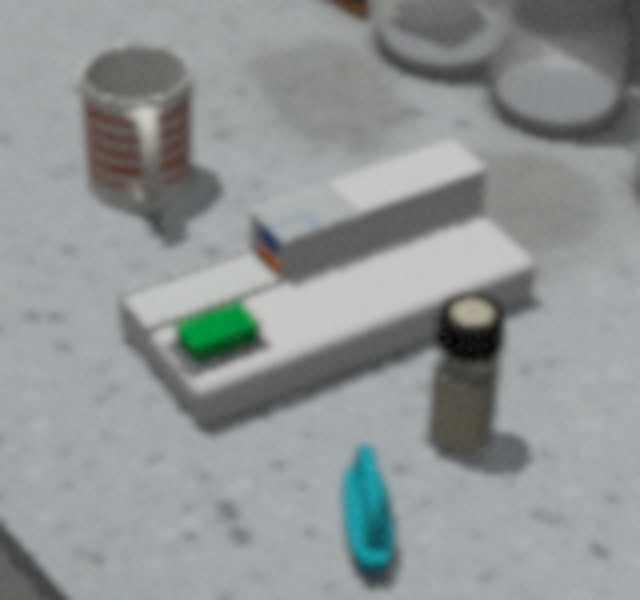

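```bash
cat > h.py <<'E'
import numpy as np,cv2
from station import *
def proj(P,c):
    K=np.array([[c['fx'],0,c['cx']],[0,c['fy'],c['cy']],[0,0,1.]])
    return cv2.projectPoints(np.asarray(P,float).reshape(-1,1,3),c['rvec'],c['tvec'],K,None)[0].reshape(-1,2)
def d2w(P,q):
    P=np.asarray(P,float).reshape(-1,3)/1000;c,s=np.cos(q[2]),np.sin(q[2])
    return np.c_[q[0]+c*P[:,0]-s*P[:,1],q[1]+s*P[:,0]+c*P[:,1],P[:,2]]
E
python3 - <<'E'
from h import *
from scipy.optimize import least_squares
T=np.array([[-48,-41,58,435,375],[-48,-69,58,484,380],[-98,-69,58,478,462],[-98,-41,58,430,455],[160,20.5,76,388,60],[160,-20.5,76,450,65],[-6,20.5,76,357,303],[-6,-20.5,76,417,310]],float)
S=np.array([[-6,20.5,76,252,213],[-6,-20.5,76,278,240],[160,20.5,76,450,142],[160,-20.5,76,485,168]],float)
ct,cs=calibration("top"),calibration("scene")
ut=T[:,3:]/4.4+[250,140]-.4;us=S[:,3:]/4+[260,150]-.4
for w in((1,1),(1,0),(0,1)):
    f=lambda q:np.r_[w[0]*(proj(d2w(T[:,:3],q),ct)-ut).ravel(),w[1]*(proj(d2w(S[:,:3],q),cs)-us).ravel()]
    r=least_squares(f,[.55,0,0],x_scale=[.1,.1,.1]);print(w,r.x,np.degrees(r.x[2]),np.round(r.fun,1))
E
```

```text
(1, 1) [ 0.52983631 -0.02493296 -0.11849116] -6.789043565724903 [ 1.4  0.9 -0.3  1.  -0.9 -0.5  0.4 -0.2  0.6 -0.9  0.3 -0.1  0.4 -0.4
  0.9 -0.1 -1.4 -1.4  0.  -0.1 -0.2 -1.1 -0.3 -0.4]
(1, 0) [ 0.52948587 -0.02390947 -0.11163496] -6.396212055634309 [ 1.2  0.9 -0.5  1.  -1.  -0.6  0.3 -0.2 -0.2 -0.8 -0.4 -0.1  0.1 -0.2
  0.5 -0.  -0.  -0.  -0.  -0.  -0.  -0.  -0.  -0. ]
(0, 1) [ 0.52860081 -0.02865474 -0.11396597] -6.529769331741494 [ 0.   0.   0.   0.   0.  -0.   0.   0.   0.  -0.   0.   0.   0.   0.
  0.   0.  -0.9 -0.6  0.6  0.7  0.2 -0.5  0.2  0.2]
```

carry_out(commands=[38, 44, 0, 0, 0, 0, 38, 44, 0, 0, 0, 0, 38, 44, 0, 0, 0, 0, 38, 44, 0, 0, 0, 0, 38, 44, 0, 0, 0, 0], grip=40)

```text
time_s: 0.72
tcp_pos: [0.3142, 0.3129, 0.2187]
ee_rot: [[0.945, -0.326, -0.002], [-0.326, -0.945, -0.007], [0.001, 0.008, -1.0]]
wrist_force: [1.1, 0.3, 0.3]
gripper_width: 0.522
```

carry_out(commands=[38, 44, 0, 0, 0, 0, 38, 44, 0, 0, 0, 0, 38, 44, 0, 0, 0, 0, 38, 44, 0, 0, 0, 0, 38, 44, 0, 0, 0, 0])

```text
time_s: 1.35
tcp_pos: [0.423, 0.0334, 0.2203]
ee_rot: [[0.946, -0.323, -0.001], [-0.323, -0.946, -0.007], [0.001, 0.007, -1.0]]
wrist_force: [1.4, 0.4, -0.2]
gripper_width: 0.459
```

```bash
cat >> h.py <<'E'
Q=[.529,-.0255,np.radians(-6.6)]
def delta(px=-73,py=-27.5,pz=100,q=Q):
    s=sense();R=s['ee_rot'];t=d2w([px,py,pz],q)[0]
    c,sn=np.cos(q[2]),np.sin(q[2]);Rd=np.array([[c,sn,0],[sn,-c,0],[0,0,-1.]])
    rv=cv2.Rodrigues(R.T@Rd)[0].ravel()
    d=s['tcp_pos']-np.array([q[0],q[1],0]);loc=[c*d[0]+sn*d[1],-sn*d[0]+c*d[1],d[2]]
    print("t",s['time_s'],"tcp",s['tcp_pos'].round(4),"loc",np.round(np.array(loc)*1e3,1),"\nshift",(R.T@(t-s['tcp_pos'])*1e3).round(1),"rot",rv.round(3),"F",s['wrist_force'].round(1),"w",s['gripper_width']*87)
E
python3 -c "
from h import *;delta()"
```

```text
t 1.35 tcp [0.423  0.0334 0.2203] loc [-112.1   46.3  220.3] 
shift [ 53.8  63.  120.8] rot [ 0.007 -0.    -0.214] F [ 1.4  0.4 -0.2] w 39.920095505951544
```

carry_out(commands=[27, 30, 0, 0.004, 0, -0.1, 24, 27, 25, 0.003, 0, -0.1, 0, 0, 25, 0, 0, 0, 0, 0, 20, 0, 0, 0, 0, 0, 0, 0, 0, 0])

```text
time_s: 1.98
tcp_pos: [0.4566, -0.0426, 0.1478]
ee_rot: [[0.991, -0.131, -0.001], [-0.131, -0.991, 0.0], [-0.001, -0.0, -1.0]]
wrist_force: [0.4, -1.7, 0.6]
gripper_width: 0.456
```

```bash
python3 -c "
from h import *;delta()
for n in ('wrist','top','scene'):
    cv2.imwrite(f'pics/{n}1.png',cv2.cvtColor(capture(n),cv2.COLOR_RGB2BGR))
a=cv2.imread('pics/scene1.png')[130:300,240:420];cv2.imwrite('pics/scene1z.png',cv2.resize(a,None,fx=3.5,fy=3.5,interpolation=cv2.INTER_CUBIC))
"
```

```text
t 1.975 tcp [ 0.4566 -0.0426  0.1478] loc [-69.9 -25.3 147.8] 
shift [-3.   2.3 47.8] rot [-0.     0.001 -0.017] F [ 0.4 -1.7  0.6] w 39.661611659143716
```

View pics/wrist1.png

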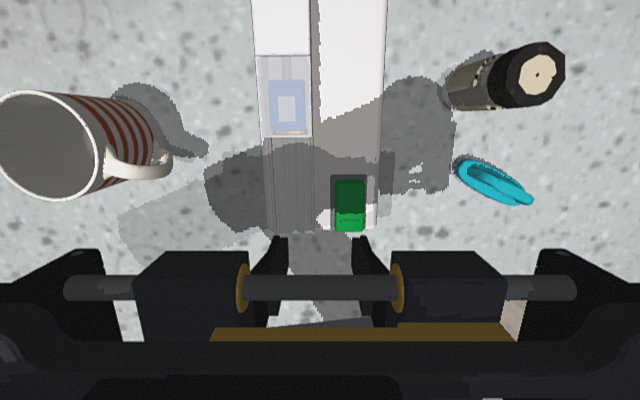

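View pics/scene1z.png

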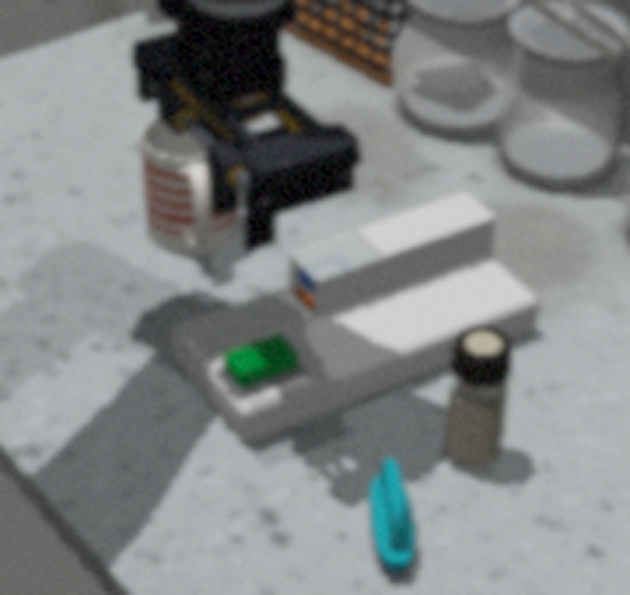

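```bash
python3 -c "
import cv2
a=cv2.imread('pics/wrist1.png')[120:250,240:400];cv2.imwrite('pics/wrist1z.png',cv2.resize(a,None,fx=4.5,fy=4.5,interpolation=cv2.INTER_CUBIC))
"
```

```text
(no output)
```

View pics/wrist1z.png

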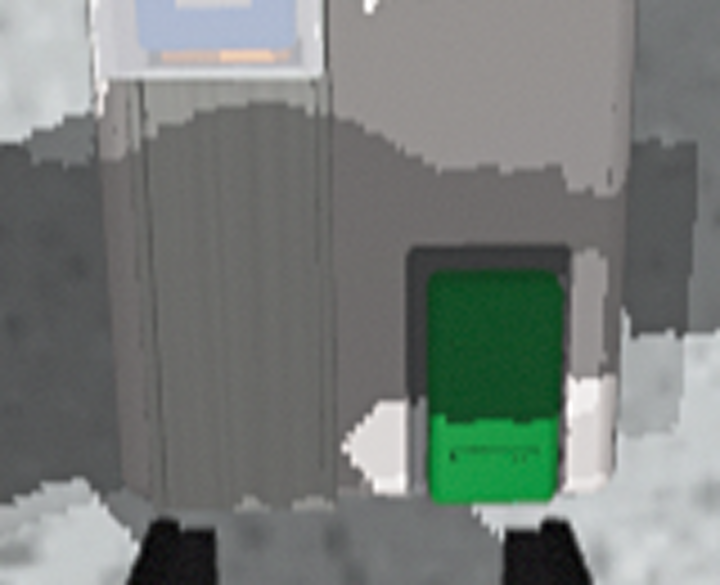

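Run:
```python
from h import *
from scipy.optimize import least_squares
W=np.array([[-48,-41,58,428,268],[-48,-69,58,562,268],[-98,-69,58,557,503],[-98,-41,58,430,503],[-6,20.5,76,94,80],[-6,-20.5,76,325,78]],float)
c=calibration("wrist");u=W[:,3:]/4.5+[240,120]-.4
f=lambda q:(proj(d2w(W[:,:3],q),c)-u).ravel()
r=least_squares(f,Q,x_scale=[.1,.1,.1]);print(r.x,np.degrees(r.x[2]),np.round(r.fun,1))
delta();
for yy in(27.5,-27.5): 
    s=sense();print(proj(s['tcp_pos']+s['ee_rot']@[0,yy/1000,0],c))
```

```text
[ 0.53393076 -0.02361069 -0.10895737] -6.242797647602977 [ 0.1  1.8  0.8  1.1  0.6 -0.6 -0.  -0.  -0.1 -0.6 -1.3 -1.3]
t 2.125 tcp [ 0.4586 -0.0419  0.1501] loc [-68.1 -24.4 150.1] 
shift [-5.1  3.3 50.1] rot [-0.002 -0.005 -0.015] F [0.5 0.5 0.3] w 39.989801228981094
[[362.56202309 250.74110111]]
[[275.67108221 250.72198341]]
```

```bash
sed -i 's/^Q=.*/Q=[.531,-.0245,np.radians(-6.5)]/' h.py; python3 -c "
from h import *;delta(-72,-27.5,68)"
```

```text
t 2.125 tcp [ 0.4586 -0.0419  0.1501] loc [-70.  -25.5 150.1] 
shift [-2.3  2.2 82.1] rot [-0.002 -0.005 -0.017] F [0.5 0.5 0.3] w 39.989801228981094
```

carry_out(commands=[-2, 2, 25, 0, -0.005, -0.015, 0, 0, 25, 0, 0, 0, 0, 0, 20, 0, 0, 0, 0, 0, 12, 0, 0, 0, 0, 0, 0, 0, 0, 0], grip=46)

```text
time_s: 2.75
tcp_pos: [0.4618, -0.0412, 0.072]
ee_rot: [[0.994, -0.111, 0.014], [-0.111, -0.994, 0.004], [0.013, -0.006, -1.0]]
wrist_force: [-0.6, 0.4, 0.5]
gripper_width: 0.529
```

```bash
python3 -c "
from h import *;delta(-72,-27.5,46)
for n in ('wrist','scene'):
    cv2.imwrite(f'pics/{n}2.png',cv2.cvtColor(capture(n),cv2.COLOR_RGB2BGR))
a=cv2.imread('pics/scene2.png')[130:300,240:420];cv2.imwrite('pics/scene2z.png',cv2.resize(a,None,fx=3.5,fy=3.5,interpolation=cv2.INTER_CUBIC))
delta(-72,-27.5,46)
"
```

```text
t 2.75 tcp [ 0.4618 -0.0412  0.072 ] loc [-66.8 -24.5  72. ] 
shift [-5.5  3.2 25.9] rot [-0.006 -0.013  0.002] F [-0.6  0.4  0.5] w 45.986387097483494
t 2.85 tcp [ 0.4626 -0.0411  0.0727] loc [-66.1 -24.3  72.7] 
shift [-6.3  3.4 26.6] rot [-0.007 -0.015  0.003] F [ 0.   0.2 -0.4] w 46.1145814606751
```

View pics/wrist2.png

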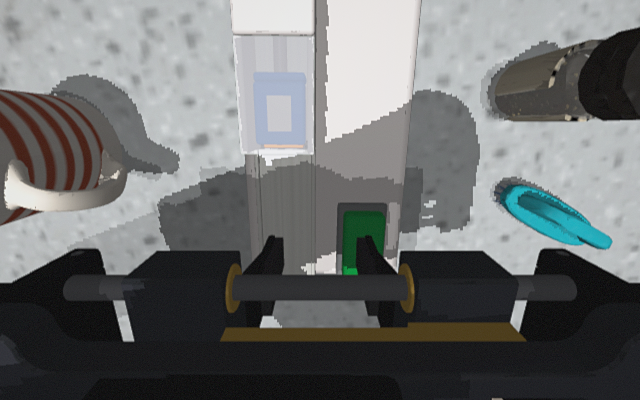

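View pics/scene2z.png

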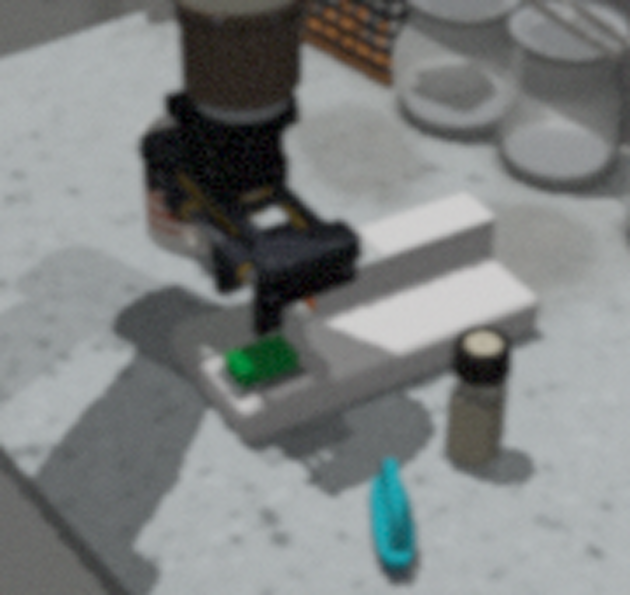

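carry_out(commands=[-6, 3, 5, -0.007, -0.015, 0, -2, 0, 5, 0, 0, 0, 0, 0, 0, 0, 0, 0])

```text
time_s: 3.22
tcp_pos: [0.4546, -0.0432, 0.0634]
ee_rot: [[0.994, -0.111, 0.002], [-0.111, -0.994, -0.0], [0.002, -0.0, -1.0]]
wrist_force: [-1.4, 0.5, 0.2]
gripper_width: 0.529
```

```bash
python3 -c "
from h import *;delta(-72,-27.5,46)"
```

```text
t 3.225 tcp [ 0.4546 -0.0432  0.0634] loc [-73.8 -27.2  63.4] 
shift [ 1.7  0.3 17.4] rot [-0.    -0.002  0.003] F [-1.4  0.5  0.2] w 46.04729367797862
```

Aligned. Pressing now.

carry_out(commands=[1, 0, 6, 0, 0, 0, 0, 0, 6, 0, 0, 0, 0, 0, 6, 0, 0, 0, 0, 0, 5, 0, 0, 0, 0, 0, 5, 0, 0, 0])

```text
time_s: 3.85
tcp_pos: [0.4564, -0.0433, 0.045]
ee_rot: [[0.994, -0.106, -0.0], [-0.106, -0.994, -0.005], [0.0, 0.005, -1.0]]
wrist_force: [-18.1, 9.5, 58.9]
gripper_width: 0.527
```

```bash
python3 -c "
from h import *;delta(-72,-27.5,46)"
```

```text
t 3.85 tcp [ 0.4564 -0.0433  0.045 ] loc [-72.  -27.1  45. ] 
shift [ 0.   0.4 -1. ] rot [ 0.005 -0.     0.007] F [-18.1   9.5  58.9] w 45.84200860146947
```

carry_out(commands=[0, 0, 2, 0, 0, 0, 0, 0, 2, 0, 0, 0])

```text
time_s: 4.1
tcp_pos: [0.4561, -0.0432, 0.046]
ee_rot: [[0.995, -0.105, 0.0], [-0.105, -0.995, -0.006], [0.001, 0.006, -1.0]]
wrist_force: [-4.5, 2.0, 15.8]
gripper_width: 0.531
```

```bash
python3 -c "
from h import *;delta(-72,-27.5,46)
for n in ('wrist',):
    cv2.imwrite(f'pics/{n}3.png',cv2.cvtColor(capture(n),cv2.COLOR_RGB2BGR))
delta(-72,-27.5,46)
"
```

```text
t 4.1 tcp [ 0.4561 -0.0432  0.046 ] loc [-72.3 -27.   46. ] 
shift [ 0.3  0.5 -0. ] rot [ 0.006 -0.001  0.009] F [-4.5  2.  15.8] w 46.19123987306695
t 4.15 tcp [ 0.4561 -0.0432  0.0458] loc [-72.3 -27.1  45.8] 
shift [ 0.3  0.4 -0.2] rot [ 0.006 -0.001  0.009] F [-6.8  3.1 19.6] w 46.06041821791438
```

View pics/wrist3.png

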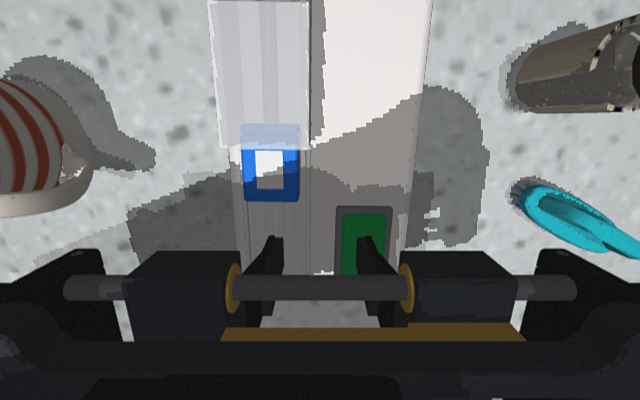

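carry_out(commands=[0, 0, 2, 0, 0, 0, 0, 0, 2, 0, 0, 0, 0, 0, 2, 0, 0, 0, 0, 0, 2, 0, 0, 0, 0, 0, 2, 0, 0, 0])

```text
time_s: 4.78
tcp_pos: [0.456, -0.0432, 0.0457]
ee_rot: [[0.995, -0.101, -0.0], [-0.101, -0.995, -0.01], [0.001, 0.01, -1.0]]
wrist_force: [-8.1, 4.4, 22.8]
gripper_width: 0.529
```

carry_out(commands=[0, 0, 2, 0, 0, 0, 0, 0, 2, 0, 0, 0, 0, 0, 2, 0, 0, 0, 0, 0, 2, 0, 0, 0, 0, 0, 2, 0, 0, 0])

```text
time_s: 5.4
tcp_pos: [0.4559, -0.0432, 0.0456]
ee_rot: [[0.995, -0.096, -0.001], [-0.096, -0.995, -0.014], [0.0, 0.014, -1.0]]
wrist_force: [-6.6, 3.5, 23.5]
gripper_width: 0.528
```

```bash
python3 -c "
from h import *;delta(-72,-27.5,46)
for n in ('wrist','top'):
    cv2.imwrite(f'pics/{n}4.png',cv2.cvtColor(capture(n),cv2.COLOR_RGB2BGR))
delta(-72,-27.5,46)
"
```

```text
t 5.4 tcp [ 0.4559 -0.0432  0.0456] loc [-72.5 -27.1  45.6] 
shift [ 0.5  0.4 -0.4] rot [ 0.014 -0.     0.017] F [-6.6  3.5 23.5] w 45.97046314791274
t 5.5 tcp [ 0.4559 -0.0432  0.0456] loc [-72.5 -27.1  45.6] 
shift [ 0.5  0.4 -0.4] rot [ 0.014 -0.     0.017] F [-7.   4.4 22.3] w 45.9402765929848
```

View pics/wrist4.png

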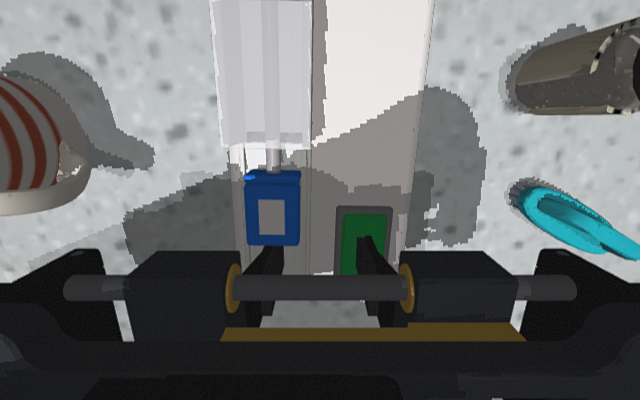

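carry_out(commands=[0, 0, 2, 0.003, 0, 0, 0, 0, 2, 0.003, 0, 0, 0, 0, 2, 0.003, 0, 0, 0, 0, 2, 0.003, 0, 0, 0, 0, 2, 0.003, 0, 0])

```text
time_s: 6.12
tcp_pos: [0.4557, -0.0432, 0.0458]
ee_rot: [[0.996, -0.09, -0.001], [-0.09, -0.996, -0.003], [-0.001, 0.003, -1.0]]
wrist_force: [-7.2, 3.9, 23.2]
gripper_width: 0.527
```

```bash
python3 -c "
from h import *;delta(-72,-27.5,46)
for n in ('wrist','top'):
    cv2.imwrite(f'pics/{n}5.png',cv2.cvtColor(capture(n),cv2.COLOR_RGB2BGR))
delta(-72,-27.5,46)
a=[cv2.resize(cv2.imread(f'pics/wrist{i}.png')[130:290,200:420],None,fx=2.5,fy=2.5,interpolation=cv2.INTER_CUBIC)[:, :390] for i in(4,5)]
cv2.imwrite('pics/cmp.png',np.hstack(a))
c=calibration('wrist')
for x in(-45,-27,-63):print(x,proj(d2w([x,0,62],Q),c))
"
```

```text
t 6.125 tcp [ 0.4557 -0.0432  0.0458] loc [-72.7 -27.1  45.8] 
shift [ 0.7  0.4 -0.2] rot [0.003 0.001 0.023] F [-7.2  3.9 23.2] w 45.84057521937255
t 6.225 tcp [ 0.4557 -0.0432  0.0458] loc [-72.7 -27.1  45.8] 
shift [ 0.7  0.4 -0.2] rot [0.003 0.001 0.023] F [-7.2  4.8 23.6] w 45.72004947011519
-45 [[270.92781521 217.31049514]]
-27 [[269.98191745 185.30045722]]
-63 [[271.81090239 247.19496608]]
```

View pics/cmp.png

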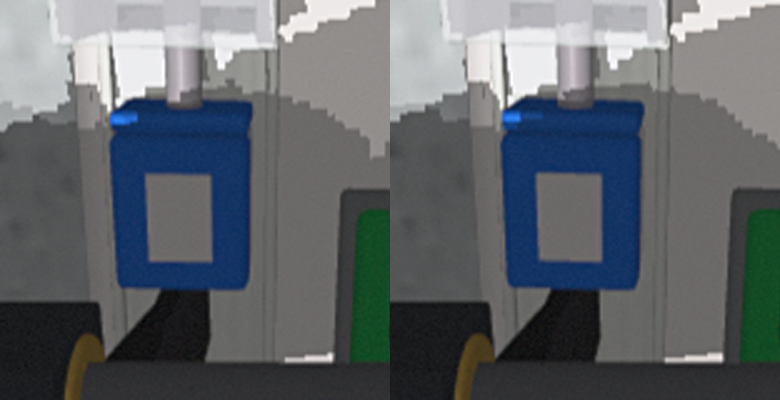

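```bash
python3 -c "
from h import *;finish_job();delta(-72,-27.5,46)"
```

```text
the job is handed in; nothing more can be done
the job is handed in; nothing more can be done
```

The job is handed in with the key held down under one finger and the tablet stopped against the other. No verdict came back, and I had no direct reading of either joint or of the tablet's contact force.

- **Setup:** I located the dispenser in the top, scene and wrist pictures; the fits differed by up to 5 mm, and I used a value between them. I set the fingers to a 46 mm opening, one over the key and the other over the slide.
- **Press:** The fingers went straight down until the key hit its stop. The wrist force peaked at about 59 N, then held at about 23 N with the tip at z ≈ 46 mm, the fully-down height.
- **Tablet:** In two wrist pictures about 0.7 s apart, the tablet lies still on the slide, centre about 45 mm in front of the origin. The pusher is against its back, and its front is against the finger.
- **Bystanders:** The mug, brush and salt jar were never touched. I took late top pictures but did not measure their positions in them.
- **Small drift:** The tool turned about 1° while holding, with no visible effect.

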